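Clamp the amber colour standard in the comparator

ROBOT

A 6-joint arm with a two-finger parallel gripper is mounted at the origin on the work surface. World frame = base frame: x ahead of the robot, y to its left, z up, the work surface at z = 0. Lengths are in mm, angles in rad, forces in N, time in s.
With the tool pointing down it reaches from about 325 to 875 mm from the base axis. Payload 4.4 kg.
Tool frame: the origin (TCP) lies at the very end of the fingers, on their centre line; the grasp point (between the pads) lies 19 mm behind it (ctrl.tcp_to_grasp is the distance from the TCP to the grasp point, in mm); z points along the fingers, y is the line along which they close (so a half turn about z gives the same grasp; the last joint's range is limited). The gripper opens to 85 mm and grips with 20 to 120 N. Pads are 22 mm wide; open, the fingers measure 114 mm over their backs; the gripper's body (76 mm by 85 mm) begins 54 mm behind the grasp point. The pads swing forward as they close: fully open they stand 13 mm farther back than shut.
Start: joints at [-1.312, 0.207, 1.542, -0, 1.393, -0.15], TCP at [228.556, -527.626, 231.282] pointing down, gripper open.
Joint ranges: [-2.73, 2.73], [-0.86, 2.22], [0.23, 2.46], [-1.11, 4.25], [0.08, 2.63], [-2.82, 2.82]. Speed limits (rad/s): [2.79, 2.79, 3.14, 3.14, 3.14, 3.14].

INTERFACE

Orientations are given as a unit quaternion [x, y, z, w].
In Python, from rig import sensors, cams, ctrl gives the robot as it stands.
- The arm moves only by the shell command python3 -m inch 'ROWS'. ROWS is JSON, a list of rows, each a list of 7 numbers: the turn, a rotation vector about the tool's x, y, z in rad, then the shift along the tool's x, y, z in cm, then the opening, from 0 (shut) to 1 (fully open). In form: [[ax, ay, az, x, y, z, claw], ...]. A call has 1 to 10 rows; each row is the pose to reach, as a shift and turn from the pose commanded when the call began, along the tool's axes at that moment; what a row does not reach only later rows make up. A row lasts 1/12 s, in which the tool goes at most 41.7 mm and 7.16 degrees, less where a joint would pass 70% of its speed; a pose out of reach is approached as far as the arm can. A call with a gripper value outside its range is refused whole. The fingers move at their own pace and stop on an object; the grip force is fixed at half the most. Time passes only in rows, so rows that repeat a pose let the fingers close. It gives the time, the measured TCP pose, the force, the opening and the grip force at its end, in the units of the state.
- sensors.get_obs(): the state, without advancing time (a new reading comes with each control period).
- cams.get_image(name): name is "scene" or "side" or "wrist"; returns a dict with "frame" (480x640x3 uint8, red, green, blue), "z_map" (480x640 float32, mm along the optical axis (not along the pixel's ray), 0 where there is no reading), "mtx" (3x3 intrinsics, pixels), "view" (4x4, takes a point from world to camera coordinates); the wrist camera has in their place "T_tool_cam" (4x4, takes a point from camera to tool coordinates, whose origin is the TCP and whose axes are the flange's). Camera axes: x right, y down, z forward; pixel columns grow to the right and rows downward; lengths in mm; the calibration is good to about 2 mm. The wrist camera is an equidistant fisheye: a pixel r from the principal point sees the ray r / f radians off the axis. A picture is of the moment at which its call begins: read the wrist's pose just before it.
- ctrl.sign_off(): hands the job in; it is judged then, once.
The state is a dict: "t": time; "joint_positions": joint angles; "qvel": joint speeds; "joint_efforts": joint torques, N m; "position": TCP position; "tcp_rot": TCP orientation; "wrist_force": force on the tool from outside, world axes, zero at the start; "wrist_torque": the same for the moment, N m; "opening": opening from 0.0 (shut) to 1.0 (fully open); "grip_force": force on a finger pad.
Only numpy, scipy, OpenCV 4.12 (cv2) and the standard library are available. Lean on these libraries where they do the work, as an engineer would, in place of code of your own. Each camera call takes 0.05 s, during which the arm holds its last target. There are 200 camera calls.

TASK

On the colour comparator, slide the clear guard fully back, then stand the amber block upright, all the way down and squarely in line with the tile, in the one gap that is wide enough for it. Let go of the block and press that bay's white tile flush against it, so that the block is clamped upright between tile and blue cheek, and finish while still holding the tile pressed (it springs open if released), with the guard still back. Leave the jars, bottles, cup and measuring cylinder where they stand.

Things in the scene. Friction and masses are not known exactly. Their poses are not given: they have to be found in the camera images.
- guard (a joint): travel in m of the clear guard sheet, 130 mm (x) by 336 mm (y), its top 71 mm above the table, on two side rails 66 mm high: 0 = closed over the three bays, 0.125 = fully back, away from the robot along the comparator's +x (the x axis of the gap points). About 1 N of friction plus light damping; stays where it is left.
- guard_handle (a point): middle of the guard's black round grip, an upright post 20 mm in diameter and 30 mm tall standing on the sheet; this point is 15 mm below its top, 86 mm above the table. It moves with the guard.
- gap_wide (a point): a bay: fixed blue cheek on its -y side, white sprung tile on its +y side, each 40 mm long (x), 12 mm thick, 38 mm high. Gap 15 mm wide with the tile at rest. Point: on the gap's floor, 14 mm above the table, midway between cheek and resting tile; x along the gap and the guard's travel, y from cheek to tile. Takes the block. Bays 95 mm apart, order varies; rails 164 mm either side of the middle one.
- gap_mid (a point): a bay: fixed blue cheek on its -y side, white sprung tile on its +y side, each 40 mm long (x), 12 mm thick, 38 mm high. Gap 8 mm wide with the tile at rest. Point: on the gap's floor, 14 mm above the table, midway between cheek and resting tile; x along the gap and the guard's travel, y from cheek to tile. Too narrow for the block.
- gap_slim (a point): a bay: fixed blue cheek on its -y side, white sprung tile on its +y side, each 40 mm long (x), 12 mm thick, 38 mm high. Gap 5 mm wide with the tile at rest. Point: on the gap's floor, 14 mm above the table, midway between cheek and resting tile; x along the gap and the guard's travel, y from cheek to tile. Too narrow for the block.
- tile_wide (a joint): closing travel in m of the white tile of the wide bay towards its blue cheek; 0 = resting open. The spring needs about 1.2 N to start and 300 N/m more; the tile springs back when let go. With the block in the gap it stops flush at about 0.004. Tile and cheek are then 35 mm over their outer faces (39 mm at rest), so they can be pinched together from above.
- block_center (a point): centre (half-way up) of the amber colour standard: a loose block 40 mm (its x) by 11 mm (its y) by 65 mm tall, about 60 g, amber below with the top 20 mm black; stands upright on the table at the start. Standing in a bay it reaches 27 mm above the tile and cheek.
- jar_a_mid (a point): middle of a specimen jar with yellow lid, 64 mm across, 68 mm tall; leave alone
- jar_b_mid (a point): middle of a second such jar; leave alone
- bottle_a_mid (a point): middle of a square bottle of yellow sample, 44 mm wide, 109 mm tall, black cap; leave alone
- cylinder_mid (a point): middle of a measuring cylinder on an orange foot 72 mm across, 170 mm tall; leave alone
- cup_mid (a point): middle of an empty clear cup, 68 mm across, 70 mm tall; leave alone
Things that resemble listed ones, but are neither listed nor needed, are in the scene too. Leave any turquoise or yellow look-alike of the part that bears block_center alone.

How it is judged (in metres and radians):
On the way, in this order (a step that is already met when the one before it is completed fails the run):
1. the guard is slid back (value of joint guard above 0.11 m), for 0.2 s.
2. the block stands down in the wide gap, let go (x of block_center in the frame of gap_wide between -0.01 and 0.01 m and y of block_center in the frame of gap_wide between -0.006 and 0.006 m and z of block_center in the frame of gap_wide between 0.029 and 0.0355 m and contact force between the fingers and block below 0.2 N), for 0.2 s.
At the end, for the whole second after the job is handed in: guard 105 mm back or more; block on the wide gap's floor, within 10 mm of its middle along it, upright and square within 0.06 rad, fingers off it; fingers press the tile with over 2 N, closed 3 to 7 mm, bearing on the block with over 1 N (value of joint guard above 0.105 m and x of block_center in the frame of gap_wide between -0.01 and 0.01 m and y of block_center in the frame of gap_wide between -0.006 and 0.006 m and z of block_center in the frame of gap_wide between 0.029 and 0.0355 m and angle between block_center's own z axis and vertical below 0.06 rad and angle between the y axis of block_center and the y axis of gap_wide, either way round below 0.06 rad and value of joint tile_wide between 0.003 and 0.007 m and contact force between the fingers and tile_wide above 2 N and contact force between tile_wide and block above 1 N and contact force between the fingers and block below 0.3 N); the arm keeps its last pose, push and grip.
It fails at once if a jar, bottle, cup or cylinder is shifted by more than 30 mm or knocked over (distance of any of jar_a_mid, jar_b_mid, bottle_a_mid, cylinder_mid, cup_mid from where it was at the start of the episode above 0.03 m).
It also fails if it takes over 64 s, if anything falls off the work surface, if the arm or the gripper's body presses on something with over 40 N, if the wrist force passes 120 N, or if a joint passes its speed limit or range.

## Working session

There is one attempt and no reset: what is moved stays moved. The work goes in short steps, Python scripts to look and compute and a shell command to move; the robot and the scene stay as the last step left them, time stands still between calls to the robot, and variables do not carry over. Pictures are saved under pics/ and viewed, at most 10 in all, crops included, and the job is handed in when it is done.

```bash
ls; mkdir -p pics; cat > h.py <<'E'
import numpy as np, cv2
from scipy.spatial.transform import Rotation as R
from rig import sensors, cams, ctrl
def world(im,zmin=None):
    K=im["mtx"];z=im["z_map"];v,u=np.mgrid[:480,:640]
    P=np.stack([(u-K[0,2])/K[0,0]*z,(v-K[1,2])/K[1,1]*z,z,np.ones_like(z)],-1)
    W=P@np.linalg.inv(im["view"]).T
    W=W[...,:3]; W[z==0]=np.nan
    return W
E
python3 - <<'E'
from h import *
o=sensors.get_obs();print({k:np.round(v,3) for k,v in o.items()})
for n in("scene","side"):
    im=cams.get_image(n);np.savez(f"{n}.npz",**im)
    cv2.imwrite(f"pics/{n}0.png",im["frame"][...,::-1])
    print(n,np.round(im["view"],2).tolist(),im["mtx"].tolist())
E
```

```text
pics
{'t': np.float64(0.0), 'joint_positions': array([-1.312,  0.207,  1.543,  0.   ,  1.393, -0.151]), 'qvel': array([ 0.   , -0.   , -0.001, -0.   ,  0.   , -0.   ]), 'joint_efforts': array([-1.0000e-03, -3.8303e+01, -2.9160e+01, -0.0000e+00,  1.1000e-02,
       -0.0000e+00]), 'position': array([ 228.364, -526.885,  230.107]), 'tcp_rot': array([ 0.979,  0.203, -0.   , -0.001]), 'wrist_force': array([-0.216,  0.023, -0.042]), 'wrist_torque': array([-0.053, -0.006, -0.037]), 'grip_force': np.float64(0.0), 'opening': np.float64(0.996)}
scene [[-0.03, 1.0, -0.01, 23.66], [0.66, 0.02, -0.75, -265.14], [-0.75, -0.03, -0.66, 1445.61], [0.0, 0.0, 0.0, 1.0]] [[451.4481642270375, 0.0, 314.11644806096706], [0.0, 451.4481642270375, 238.4270965718222], [0.0, 0.0, 1.0]]
side [[-0.99, -0.17, 0.01, 490.12], [-0.11, 0.59, -0.8, 94.91], [0.13, -0.79, -0.6, 1433.16], [0.0, 0.0, 0.0, 1.0]] [[603.1868966054017, 0.0, 321.12069403763144], [0.0, 603.1868966054017, 234.24202111507938], [0.0, 0.0, 1.0]]
```

View pics/scene0.png

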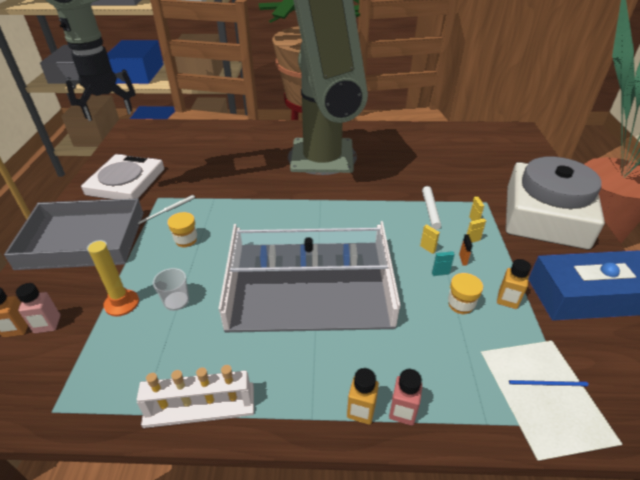

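View pics/side0.png

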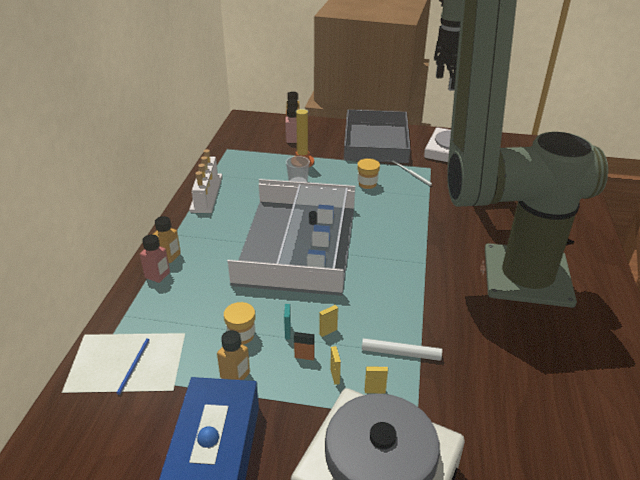

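The block with the black top and amber body is at scene (466,249) / side (304,345). The turquoise (443,262) and yellow (430,238), (477,228), (477,208) ones are look-alikes. The guard's black grip is at scene (308,245). I'll enlarge both and measure.

```bash
python3 - <<'E'
from h import *
a=dict(np.load("scene.npz"));b=dict(np.load("side.npz"))
c1=cv2.resize(a["frame"][215:335,215:405],None,fx=4,fy=4,interpolation=cv2.INTER_CUBIC)
c2=cv2.resize(b["frame"][290:400,270:400],None,fx=3,fy=3,interpolation=cv2.INTER_CUBIC)
c3=cv2.resize(a["frame"][190:310,410:540],None,fx=3,fy=3,interpolation=cv2.INTER_CUBIC)
H=np.zeros((600,800,3),np.uint8)
c1=cv2.resize(c1,(520,328));H[:328,:520]=c1
c2=cv2.resize(c2,(319,270));H[330:600,:319]=c2
c3=cv2.resize(c3,(292,270));H[330:600,325:617]=c3
cv2.imwrite("pics/crop1.png",H[...,::-1])
for n,im in(("scene",a),("side",b)):
    W=world(im);hsv=cv2.cvtColor(im["frame"],cv2.COLOR_RGB2HSV);h,s,v=cv2.split(hsv)
    box=(W[...,0]>300)&(W[...,0]<700)&(W[...,1]>-450)&(W[...,1]<450)
    np.set_printoptions(precision=1,suppress=True)
    def rep(t,m):
        k,l,st,ce=cv2.connectedComponentsWithStats(m.astype(np.uint8))
        for i in range(1,k):
            if st[i,4]>15:
                p=W[l==i];print(n,t,ce[i],st[i,4],"med",np.nanmedian(p,0),"lo",np.nanpercentile(p,3,0),"hi",np.nanpercentile(p,97,0))
    rep("black",box&(v<50)&(W[...,2]>30))
    rep("amber",box&(h<14)&(s>150)&(v>60)&(W[...,2]>8)&(W[...,2]<70))
    rep("blue",box&(h>100)&(h<125)&(s>110)&(W[...,2]>20)&(W[...,2]<80)&(abs(W[...,1])<220))
    rep("high",box&(W[...,2]>58)&(W[...,2]<80))
E
```

```text
scene black [467.3 242.6] 74 med [479.6 343.3  63.8] lo [459.6 341.   50.7] hi [493.4 348.7  66.8]
scene black [308.2 244.7] 83 med [529.7 -18.9  93.1] lo [519.9 -25.7  75.8] hi [533.4 -12.3 103.5]
scene black [520.7 267.7] 267 med [604.3 413.3 108.5] lo [584.9 400.2  92.7] hi [615.3 429.9 111.3]
scene amber [464.4 253.9] 120 med [485.5 342.2  28.5] lo [460.8 340.9  10.4] hi [493.7 349.6  46.8]
scene amber [121.8 303.3] 484 med [ 644.6 -410.    12.4] lo [ 607.7 -445.9    8.3] hi [ 661.9 -390.6   34.7]
scene blue [302.5 255.1] 81 med [540.6 -30.9  71.8] lo [510.4 -35.4  69.3] hi [570.5 -26.4  73.8]
scene blue [345.8 254.8] 91 med [537.8  64.5  71.4] lo [505.1  60.   69.2] hi [565.   69.   73.5]
scene blue [263.  255.9] 94 med [ 545.9 -117.7   71.5] lo [ 516.  -123.7   69.2] hi [ 572.  -110.9   73.2]
scene high [479.  202.3] 68 med [327.2 405.7  65. ] lo [305.5 399.5  58.9] hi [346.  413.2  67.5]
scene high [181.1 221.5] 416 med [ 425.5 -331.    67.7] lo [ 392.7 -359.7   59.5] hi [ 450.9 -303.1   70.4]
scene high [477.5 222.3] 83 med [408.2 382.8  64.2] lo [396.9 365.7  58.3] hi [415.8
[... 2023 characters left out ...]
0.3 163.2  74.5]
side high [239.2 314.2] 625 med [611.9 317.1  66. ] lo [584.3 286.2  59.5] hi [640.2 344.1  69.4]
side high [287.  311.1] 82 med [519.1 288.   63. ] lo [512.5 268.3  59.3] hi [525.8 306.5  67. ]
side high [328.6 310.6] 98 med [435.7 271.3  63. ] lo [420.5 255.7  58.6] hi [450.2 284.4  66. ]
side high [304.3 335.8] 121 med [470.9 349.8  62.7] lo [453.1 342.1  58.4] hi [490.  355.   66.2]
side high [232.8 355.5] 374 med [588.2 431.5  71.5] lo [570.6 406.5  58.6] hi [619.7 444.1  77.4]
side high [335.6 354.8] 110 med [403.2 388.1  63.2] lo [393.3 368.7  58.9] hi [413.8 404.6  66.8]
side high [376.6 369.6] 132 med [323.5 408.5  62.7] lo [304.5 400.5  58.5] hi [341.9 416.1  65.7]
```

View pics/crop1.png

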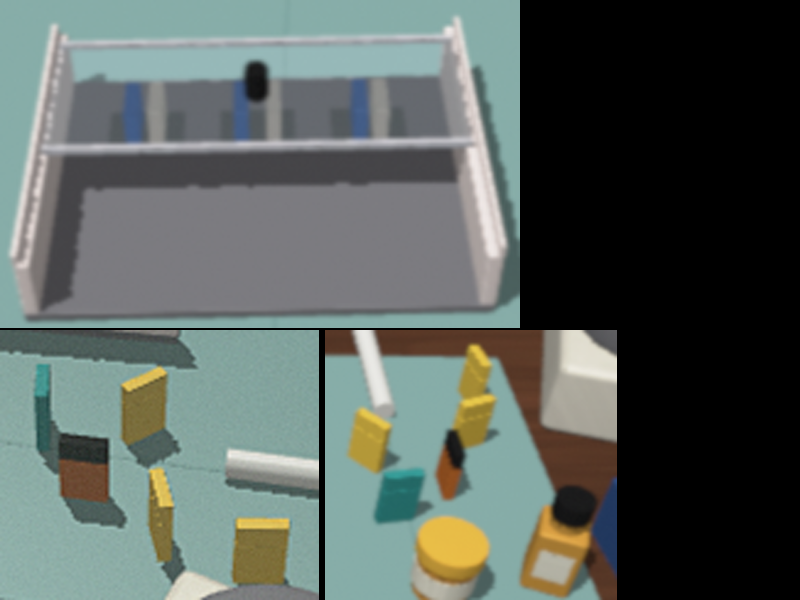

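The black-topped amber block is confirmed; its broad faces look roughly along ±y. The middle bay, cheek (240,110) and tile (274,110) in the crop, has clearly the widest gap. Next: yaws and the handle centre.

```bash
python3 - <<'E'
from h import *
np.set_printoptions(precision=1,suppress=True)
for n in("scene","side"):
    im=dict(np.load(n+".npz"));W=world(im)
    def rect(m,t):
        r=cv2.minAreaRect(W[m][:,:2].astype(np.float32));print(n,t,np.array(r[0]),np.array(r[1]),round(r[2],1))
    z=W[...,2];x=W[...,0];y=W[...,1]
    m=(z>55)&(z<80)&(abs(y)<230)&(x>420)&(x<720)
    m=cv2.erode(cv2.morphologyEx(m.astype(np.uint8),cv2.MORPH_OPEN,np.ones((2,2))),np.ones((1,1)))>0
    rect(m,"comp")
    v=cv2.cvtColor(im["frame"],cv2.COLOR_RGB2HSV)[...,2]
    rect((v<60)&(z>95)&(z<106)&(abs(y)<60)&(x>480)&(x<580),"handle top")
    rect((z>60)&(z<69)&(abs(x-473)<35)&(abs(y-347)<20),"block top")
    rect((z>20)&(z<69)&(abs(x-473)<35)&(abs(y-347)<20),"block all")
o=sensors.get_obs();print(R.from_quat(o["tcp_rot"]).as_matrix())
E
```

```text
scene comp [521.7 -10.2] [349.6 383.2] 4.0
scene handle top [525.6 -19.4] [17.5 13.8] 31.9
scene block top [472.2 346.9] [42.6 11.8] 0.3
scene block all [472.8 346.7] [43.8 12. ] 0.8
side comp [562.5 -67.6] [257.5 467.7] 3.0
side handle top [522.3 -16.5] [15.4 24. ] 28.2
side block top [472.  347.3] [39.4 16.5] 0.6
side block all [471.5 347.8] [17.5 40.6] 89.2
[[ 0.9  0.4 -0. ]
 [ 0.4 -0.9  0. ]
 [ 0.  -0.  -1. ]]
```

```bash
python3 - <<'E'
from h import *
for n in("scene","side"):
    im=dict(np.load(n+".npz"));W=world(im);z=W[...,2];x=W[...,0];y=W[...,1]
    P=W[(z>60)&(z<76)&(abs(y+12)<195)&(x>440)&(x<680)]
    for s in(1,-1):
        e=[(c,np.percentile(s*q[:,1],97)*s,len(q)) for c in range(455,670,10) for q in[P[abs(P[:,0]-c)<5]] if len(q)>20]
        e=np.array(e);f=np.polyfit(e[:,0],e[:,1],1);print(n,s,"yaw deg",np.degrees(np.arctan(f[0])),"y@520",np.polyval(f,520),"res",np.std(e[:,1]-np.polyval(f,e[:,0])))
    Q=P[(abs(P[:,1]+15)<140)]
    for s in(-1,):
        e=[(c,np.percentile(q[:,0],3)) for c in range(-150,120,10) for q in[Q[abs(Q[:,1]-c)<5]] if len(q)>20]
        e=np.array(e);f=np.polyfit(e[:,1-1],e[:,1],1);print(n,"front edge yaw",-np.degrees(np.arctan(f[0])),"x@y=-15",np.polyval(f,-15))
E
```

```text
scene 1 yaw deg 6.459447534056772 y@520 147.19542796245057 res 2.9390620576541457
scene -1 yaw deg -3.325102140529248 y@520 -179.95533193307858 res 7.858169098064588
scene front edge yaw 3.0389773118795818 x@y=-15 455.3288520527847
side 1 yaw deg 4.0216904855395965 y@520 158.0306397051696 res 0.7252136693317499
side -1 yaw deg -0.10273017619832148 y@520 -187.462669085237 res 2.3420508535733076
side front edge yaw 2.9743777085247367 x@y=-15 455.1003983458423
```

```bash
cat >> h.py <<'E'
def go(x,y,z,yaw=None):
    """tool-frame shift (cm) and az (rad) to world target (mm), yaw deg of tool x"""
    o=sensors.get_obs();M=R.from_quat(o["tcp_rot"]).as_matrix()
    d=M.T@(np.array([x,y,z])-o["position"])/10
    cy=np.degrees(np.arctan2(M[1,0],M[0,0]))
    rv=np.zeros(3)
    if yaw is not None:
        c,s=np.cos(np.radians(yaw)),np.sin(np.radians(yaw))
        rv=R.from_matrix(M.T@np.array([[c,s,0],[s,-c,0],[0,0,-1.]])).as_rotvec()
    print("pos",o["position"].round(1),"yaw",round(cy,2),"F",o["wrist_force"].round(1),"op",round(float(o["opening"]),3),"t",round(float(o["t"]),2),"-> turn",rv.round(4),"shift cm",d.round(2))
E
python3 -c "
from h import *
go(472,-20,180,3.4)"
```

```text
pos [ 228.4 -526.9  230.2] yaw 23.42 F [ 0.2  0.9 -0.2] op 1.0 t 0.1 -> turn [-0.0022  0.      0.3495] shift cm [ 42.5  -36.82   5.11]
```

```bash
python3 -m inch '[[0,0,0.1,4,-3.5,0,0],[0,0,0.2,8,-7,0,0],[0,0,0.3,11.5,-10,0,0],[0,0,0.35,15,-13,1,0],[0,0,0.35,18,-15.6,2,0],[0,0,0.35,21,-18.2,2,0],[0,0,0.35,24,-20.8,2,0],[0,0,0.35,27,-23.4,3,0],[0,0,0.35,30,-26,3,0],[0,0,0.35,33,-28.6,4,0]]' | tail -c 400; python3 -c "
from h import *
go(472,-20,180,3.4)"
```

```text
t: 0.93
position: [408.5, -152.6, 195.7]
tcp_rot: [1.0, 0.029, 0.001, 0.0]
wrist_force: [0.9, -0.1, -0.2]
opening: -0.002
grip_force: 0.0
pos [ 408.5 -152.6  195.7] yaw 3.35 F [ 0.9 -0.1 -0.2] op -0.002 t 0.93 -> turn [ 0.0008 -0.0012 -0.0009] shift cm [  7.12 -12.87   1.57]
```

```bash
python3 -m inch '[[0,0,0,2,-3.5,0,0],[0,0,0,4,-7,1,0],[0,0,0,6,-10.5,1.5,0],[0,0,0,7,-12.7,1.5,0],[0,0,0,7,-12.7,1.5,0]]' | tail -c 400; python3 - <<'E'
from h import *
go(472,-20,84,3.4)
im=cams.get_image("wrist");cv2.imwrite("pics/w1.png",im["frame"][...,::-1]);np.savez("w1.npz",pos=sensors.get_obs()["position"],q=sensors.get_obs()["tcp_rot"],**im)
print(im["mtx"],im["T_tool_cam"])
E
```

```text
t: 1.35
position: [470.7, -19.3, 179.6]
tcp_rot: [0.999, 0.032, -0.0, -0.001]
wrist_force: [-0.8, -0.1, 0.8]
opening: 0.004
grip_force: 0.0
pos [470.7 -19.3 179.6] yaw 3.7 F [-0.8 -0.1  0.8] op 0.004 t 1.35 -> turn [-0.0023  0.0009  0.0052] shift cm [0.14 0.1  9.56]
[[371.64829954   0.         318.61912429]
 [  0.         371.64829954 245.2287098 ]
 [  0.           0.           1.        ]] [[-4.17327730e-04 -9.53088634e-01 -3.02691065e-01  7.78783562e+01]
 [ 9.99999531e-01 -1.33067866e-04 -9.59731216e-04 -7.18939521e-01]
 [ 8.74430460e-04 -3.02691323e-01  9.53088243e-01 -1.43044450e+02]
 [ 0.00000000e+00  0.00000000e+00  0.00000000e+00  1.00000000e+00]]
```

View pics/w1.png

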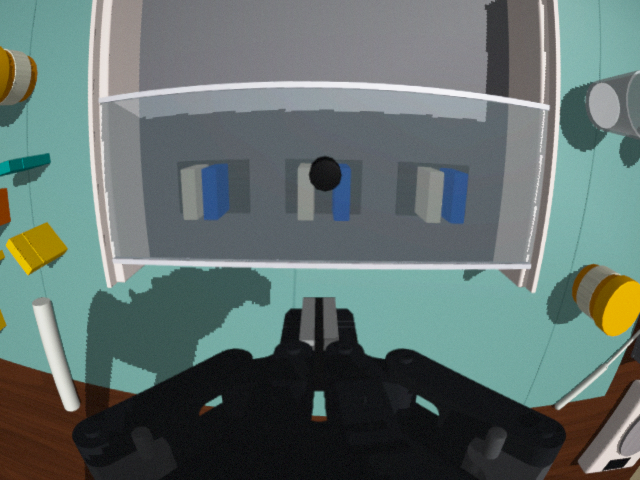

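The wrist picture shows the middle bay (tile 305,190; cheek 341,190) as the wide one. The grip is at (325,173), with the fingers almost in line with it. I'll descend behind the grip and push.

```bash
python3 -m inch '[[0,0,0,0,0.2,3.5,0],[0,0,0,0,0.2,6.5,0],[0,0,0,0,0.2,9.4,0],[0,0,0,0,0.2,9.4,0],[0,0,0,1.5,0.2,9.4,0],[0,0,0,3,0.2,9.4,0],[0,0,0,4,0.2,9.4,0],[0,0,0,5,0.2,9.4,0],[0,0,0,6,0.2,9.4,0],[0,0,0,7,0.2,9.4,0]]'; python3 -m inch '[[0,0,0,1,0,0,0],[0,0,0,2,0,0,0],[0,0,0,3,0,0,0],[0,0,0,4,0,0,0],[0,0,0,5,0,0,0],[0,0,0,5,0,0,0]]' ; python3 - <<'E'
from h import *
im=cams.get_image("scene");W=world(im);z=W[...,2];v=cv2.cvtColor(im["frame"],cv2.COLOR_RGB2HSV)[...,2]
m=(v<60)&(z>80)&(z<106)&(abs(W[...,1])<60)&(W[...,0]>480)&(W[...,0]<680)
go(0,0,0);print(np.nanmedian(W[m],0),m.sum())
E
```

```text
t: 2.23
position: [541.0, -22.1, 87.1]
tcp_rot: [1.0, 0.029, 0.0, 0.0]
wrist_force: [-1.9, -2.0, 1.2]
opening: -0.001
grip_force: 1.0
t: 2.73
position: [592.9, -18.6, 87.2]
tcp_rot: [1.0, 0.029, 0.002, 0.0]
wrist_force: [0.2, -0.3, 0.4]
opening: 0.003
grip_force: 0.0
pos [591.8 -18.4  86.9] yaw 3.37 F [-0.6 -0.5  1.1] op -0.0 t 2.78 -> turn [0. 0. 0.] shift cm [-58.98  -5.32   8.56]
[620.75302282 -13.19866327  99.23092241] 109
```

```bash
python3 -m inch '[[0,0,0,1,0,0,0],[0,0,0,2,0,0,0],[0,0,0,2.8,0,0,0],[0,0,0,3.2,0,0,0],[0,0,0,3.2,0,0,0]]' ; python3 -m inch '[[0,0,0,0.2,0,0,0],[0,0,0,0.4,0,0,0],[0,0,0,0.4,0,0,0]]'; python3 - <<'E'
from h import *
im=cams.get_image("scene");W=world(im);z=W[...,2];v=cv2.cvtColor(im["frame"],cv2.COLOR_RGB2HSV)[...,2]
m=(v<60)&(z>80)&(z<106)&(abs(W[...,1])<60)&(W[...,0]>480)&(W[...,0]<680)
go(560,-15,230);print(np.nanmedian(W[m],0),m.sum())
E
```

```text
t: 3.2
position: [606.3, -17.1, 85.9]
tcp_rot: [0.999, 0.03, -0.02, -0.0]
wrist_force: [-41.4, -4.3, 32.9]
opening: 0.002
grip_force: 21.7
t: 3.45
position: [606.3, -17.0, 85.9]
tcp_rot: [0.999, 0.03, -0.024, -0.0]
wrist_force: [-49.5, -4.9, 39.0]
opening: 0.001
grip_force: 26.6
pos [606.3 -17.   86. ] yaw 3.49 F [-50.3  -4.5  39.2] op 0.001 t 3.5 -> turn [0. 0. 0.] shift cm [ -5.28  -0.51 -14.17]
[633.29364234 -12.42110385  98.50484798] 124
```

```bash
python3 -m inch '[[0,0,0,-1,0,0,0],[0,0,0,-3.4,0,0,0],[0,0,0,-3.5,0,-3,0],[0,0,0,-3.5,0,-7,0],[0,0,0,-4,0,-11,0],[0,0,0,-6,0,-12,0],[0,0,0,-8,0,-12,0],[0,0,0,-8,0,-12,0]]'; python3 - <<'E'
from h import *
go(560,-15,230)
p=sensors.get_obs()
im=cams.get_image("wrist");s=cams.get_image("scene")
np.savez("w2.npz",pos=p["position"],q=p["tcp_rot"],**im);np.savez("s2.npz",**s)
H=np.zeros((480,800,3),np.uint8);H[:,:400]=cv2.resize(im["frame"],(400,300)).repeat(1,0)[:0].sum() if 0 else 0
H[:360,:480]=cv2.resize(im["frame"],(480,360))
H[:360,480:800]=cv2.resize(s["frame"][190:340,210:410][:, :],(320,360))
cv2.imwrite("pics/w2.png",H[:360,:,::-1])
W=world(s);z=W[...,2];v=cv2.cvtColor(s["frame"],cv2.COLOR_RGB2HSV)[...,2]
m=(v<60)&(z>80)&(z<106)&(abs(W[...,1])<60)&(W[...,0]>480)&(W[...,0]<700);print(np.nanmedian(W[m],0),np.nanpercentile(W[m],3,0),np.nanpercentile(W[m],97,0))
E
```

```text
t: 4.17
position: [544.0, -20.8, 207.9]
tcp_rot: [1.0, 0.029, 0.0, -0.0]
wrist_force: [-0.8, -0.1, -0.6]
opening: -0.002
grip_force: 0.0
pos [544.  -20.8 207.9] yaw 3.37 F [-0.8 -0.1 -0.6] op -0.002 t 4.17 -> turn [0. 0. 0.] shift cm [ 1.63 -0.48 -2.2 ]
[633.75926893 -12.51901294  96.23492797] [621.73633564 -20.6503787   81.37141781] [637.02228719  -4.5144365  103.02733703]
```

View pics/w2.png

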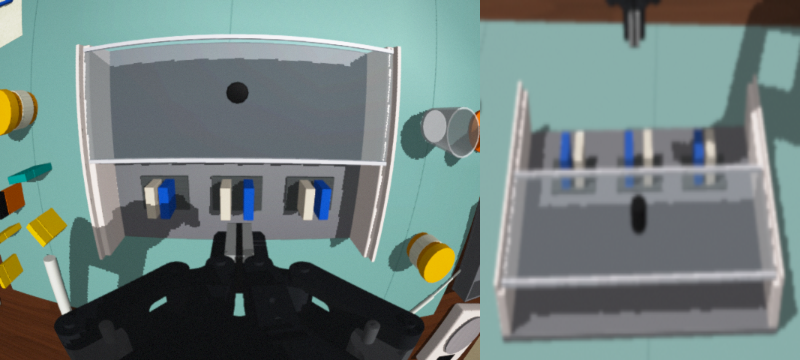

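```bash
python3 - <<'E'
from h import *
for f in("scene","s2"):
    W=world(dict(np.load(f+".npz")));x,y,z=W[...,0],W[...,1],W[...,2]
    for y0 in(-100,60):
        m=(z>62)&(z<80)&(abs(y-y0)<25)&(x>430)&(x<760);print(f,y0,np.nanpercentile(x[m],[0.5,3,97,99.5]).round(1),np.median(z[m]))
    for s in (1,-1):
        m=(z>50)&(z<80)&(y*s>130)&(y*s<215)&(x>430)&(x<760);print(f,s,"rail",np.nanpercentile(x[m],[0.5,3,97,99.5]).round(1))
E
```

```text
scene -100 [457.6 459.8 585.5 587.9] 71.43066871570886
scene 60 [448.  451.6 577.9 579.7] 71.4964991699951
scene 1 rail [431.5 447.  682.1 683.7]
scene -1 rail [447.3 461.8 697.2 700.6]
s2 -100 [562.7 565.3 690.7 692.2] 71.39024974520248
s2 60 [552.9 556.5 682.8 684.3] 71.43592578275383
s2 1 rail [432.6 447.3 681.9 683.6]
s2 -1 rail [446.  466.3 696.4 701. ]
```

Guard moved 105 mm, and its back edge now sits at the rail ends (rails 254 mm = 130+125). It started about 20 mm open and is now against its stop. Next I'll measure the bay from the wrist picture.

```bash
cat >> h.py <<'E'
def wworld(im,pos,q):
    K=im["mtx"];z=im["z_map"].astype(float);v,u=np.mgrid[:480,:640]
    a=(u-K[0,2])/K[0,0];b=(v-K[1,2])/K[1,1];t=np.hypot(a,b)+1e-9
    k=np.tan(np.minimum(t,1.4))/t
    P=np.stack([a*k*z,b*k*z,z],-1);T=im["T_tool_cam"]
    P=P@T[:3,:3].T+T[:3,3]
    W=P@R.from_quat(q).as_matrix().T+pos
    W[z==0]=np.nan
    return W
E
python3 - <<'E'
from h import *
np.set_printoptions(precision=1,suppress=True)
d=dict(np.load("w2.npz"));W=wworld(d,d["pos"],d["q"]);z=W[...,2]
h,s,v=cv2.split(cv2.cvtColor(d["frame"],cv2.COLOR_RGB2HSV))
top=(z>46)&(z<58)&(W[...,0]>460)&(W[...,0]<560)&(abs(W[...,1]+15)<140)
for t,m in(("blue",top&(s>110)&(h>100)&(h<130)),("white",top&(s<70)&(v>90))):
    k,l,st,ce=cv2.connectedComponentsWithStats(m.astype(np.uint8))
    for i in range(1,k):
        if st[i,4]>60:
            p=W[l==i];r=cv2.minAreaRect(p[:,:2].astype(np.float32));print(t,ce[i],st[i,4],np.median(p,0),"rect",np.array(r[0]),np.array(r[1]),round(r[2],1),"pct",np.percentile(p,[2,98],0)[:,:2].ravel())
m=(z>55)&(z<75)&(W[...,1]>320)&(W[...,1]<370);print(m.sum())
s2=dict(np.load("s2.npz"));W=world(s2);z=W[...,2];h,s,v=cv2.split(cv2.cvtColor(s2["frame"],cv2.COLOR_RGB2HSV))
top=(z>49)&(z<58)&(W[...,0]>460)&(W[...,0]<550)&(abs(W[...,1]+15)<140)
for t,m in(("blue",top&(s>110)&(h>100)&(h<130)),("white",top&(s<70)&(v>90))):
    k,l,st,ce=cv2.connectedComponentsWithStats(m.astype(np.uint8))
    for i in range(1,k):
        if st[i,4]>10:
            p=W[l==i];print("scene",t,ce[i],st[i,4],np.median(p,0),"pct",np.percentile(p,[2,98],0)[:,:2].ravel())
go(472,347,170,0.5)
E
```

```text
blue [219.2 269.3] 627 [500.   65.7  52.4] rect [498.2  66.4] [39.9 12.8] 3.3 pct [479.2  60.1 517.6  72.5]
blue [331.2 270.6] 598 [505.2 -32.9  52.5] rect [503.3 -33.3] [40.3 11.3] 3.7 pct [484.1 -38.6 523.  -27. ]
blue [432.  270.5] 611 [ 509.7 -123.1   52.2] rect [ 507.8 -124. ] [40.  12.6] 2.7 pct [ 489.  -129.7  527.5 -117.3]
white [201.2 268.9] 598 [499.1  82.5  52.4] rect [497.5  83.5] [39.7 12.3] 2.2 pct [478.8  77.3 516.8  89.2]
white [300.1 270.7] 664 [503.3  -6.1  52.5] rect [501.7  -5.9] [40.1 12.5] 2.7 pct [482.9 -12.4 521.4   0.3]
white [410.9 271. ] 634 [ 508.1 -103.4   52.3] rect [ 506.6 -104.2] [40.6 12.6] 4.6 pct [ 487.5 -110.2  526.4  -97.5]
194
scene blue [262.9 251.3] 67 [ 510.8 -123.6   52.2] pct [ 488.7 -129.6  527.9 -117.2]
scene blue [303.  250.7] 60 [504.7 -32.3  52.4] pct [485.9 -37.4 523.1 -26.9]
scene blue [346.5 249.8] 60 [500.9  67.2  52.4] pct [481.2  61.6 518.7  72.8]
scene white [271.7 251. ] 65 [ 508.5 -103.8   51.9] pct [ 487.5 -109.5  526.5  -97.6]
scene white [315.  250.1] 68 [503.2  -4.7  52.2] pct [481.9 -10.  522.3   0.3]
scene white [353.9 249.7] 67 [500.1  84.4  52.4] pct [480.3  78.  517.4  90.7]
pos [545.9 -20.9 206.5] yaw 3.36 F [-0.4  0.2  0.4] op 0.003 t 4.27 -> turn [-0. -0.  0.] shift cm [ -5.2 -37.2   3.7]
```

```bash
python3 -m inch '[[0,0,0.05,-0.5,-4,0,0],[0,0,0.05,-1,-8,0,0],[0,0,0.05,-1.5,-12,0,0],[0,0,0.05,-2.2,-16,0,0.5],[0,0,0.05,-2.8,-20,0.5,0.8],[0,0,0.05,-3.4,-24,1,0.8],[0,0,0.05,-3.9,-28,1.5,0.8],[0,0,0.05,-4.5,-32,2,0.8],[0,0,0.05,-5,-35.5,2.5,0.8],[0,0,0.05,-5.2,-37.2,3,0.8]]'; python3 -m inch '[[0,0,0,0,0,0,0.8],[0,0,0,0,0,0,0.8]]'; python3 - <<'E'
from h import *
p=sensors.get_obs();im=cams.get_image("wrist")
W=wworld(im,p["position"],p["tcp_rot"]);z=W[...,2]
m=(z>58)&(z<72)&(W[...,0]>430)&(W[...,0]<515)&(abs(W[...,1]-347)<25)
r=cv2.minAreaRect(W[m][:,:2].astype(np.float32));print(m.sum(),r,np.median(W[m],0),np.percentile(W[m],[2,98],0))
cv2.imwrite("pics/w3.png",im["frame"][...,::-1])
go(*r[0],100,0.5)
E
```

```text
t: 5.1
position: [471.2, 351.8, 175.1]
tcp_rot: [1.0, 0.006, -0.001, -0.001]
wrist_force: [-0.3, -0.7, -0.3]
opening: 0.808
grip_force: 0.0
t: 5.27
position: [471.9, 348.1, 174.8]
tcp_rot: [1.0, 0.006, -0.001, 0.001]
wrist_force: [-0.4, -1.4, -0.5]
opening: 0.8
grip_force: 0.0
823 ((472.5181884765625, 346.45074462890625), (40.886775970458984, 10.182415008544922), 0.5189222097396851) [473.87528783 346.53381234  65.33474938] [[453.48043213 341.47560893  62.97274225]
 [492.39859147 351.57738183  66.71385645]]
pos [472.5 347.2 175.4] yaw 0.55 F [ 0.3 -1.  -0.1] op 0.803 t 5.32 -> turn [0.0011 0.0011 0.0009] shift cm [0.01 0.07 7.54]
```

View pics/w3.png

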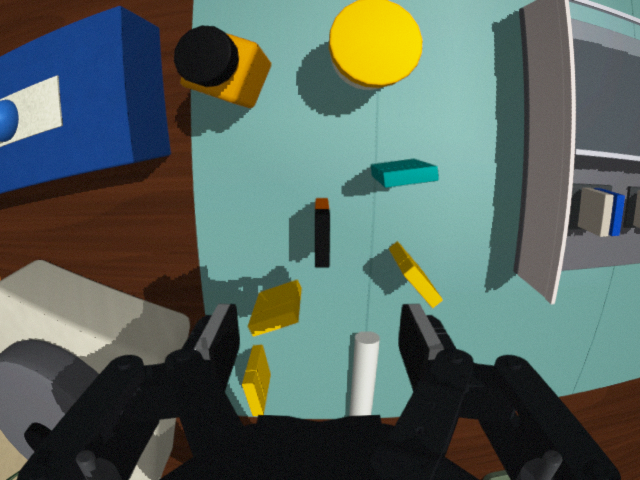

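The block is at (322,232) with clear room for the fingers on both sides. I'll descend to TCP z 43 so that the tips stay above the cheeks at placing, then grip.

```bash
python3 -m inch '[[0,0,0,0,0.05,3.5,0.8],[0,0,0,0,0.05,7,0.8],[0,0,0,0,0.05,10,0.8],[0,0,0,0,0.05,12,0.7],[0,0,0,0,0.05,13.2,0.6],[0,0,0,0,0.05,13.2,0.6]]'; python3 -c "
from h import *
go(472.5,346.5,43,0.5)"
```

```text
t: 5.82
position: [471.0, 344.2, 41.3]
tcp_rot: [1.0, 0.003, -0.003, 0.002]
wrist_force: [-0.7, -0.5, 0.2]
opening: 0.603
grip_force: 0.0
pos [471.  344.2  41.3] yaw 0.38 F [-0.7 -0.5  0.2] op 0.603 t 5.82 -> turn [ 0.003   0.0054 -0.0021] shift cm [ 0.15 -0.23 -0.17]
```

```bash
python3 -m inch '[[0,0,0,0.1,-0.1,-0.1,0.6],[0,0,0,0.1,-0.1,-0.1,0.6],[0,0,0,0.1,-0.1,-0.1,0.6]]' >/dev/null; python3 -c "
from h import *
go(472.5,346.5,43,0.5)"; python3 -m inch '[[0,0,0,0,0,0,0.3],[0,0,0,0,0,0,0],[0,0,0,0,0,0,0],[0,0,0,0,0,0,0],[0,0,0,0,0,0,0],[0,0,0,0,0,0,0]]'
```

```text
pos [475.6 348.5  47.9] yaw 0.48 F [ 0.1 -0.   0.3] op 0.601 t 6.07 -> turn [-0.0022 -0.0043 -0.0003] shift cm [-0.32  0.2   0.49]
t: 6.57
position: [473.9, 348.0, 46.2]
tcp_rot: [1.0, 0.004, 0.001, -0.0]
wrist_force: [-0.2, 0.1, 4.9]
opening: 0.112
grip_force: 59.5
```

```bash
python3 -m inch '[[0,0,0,0,0,-1,0],[0,0,0,0,0,-4,0],[0,0,0,0,0,-8,0],[0,0,0,0,0,-11,0],[0,0,0,0,0,-12,0],[0,0,0,0,0,-12,0],[0,0,0,0,0,-12,0]]'; python3 -c "
from h import *
go(503,-19.4,140,3.2)"
```

```text
t: 7.15
position: [473.1, 347.5, 165.1]
tcp_rot: [1.0, 0.004, -0.0, 0.0]
wrist_force: [0.5, 0.4, -0.7]
opening: 0.111
grip_force: 58.8
pos [473.1 347.5 165.1] yaw 0.5 F [ 0.5  0.4 -0.7] op 0.111 t 7.15 -> turn [ 0.0002  0.0003 -0.047 ] shift cm [ 2.67 36.71  2.52]
```

```bash
python3 -m inch '[[0,0,-0.01,0.2,3,0,0],[0,0,-0.02,0.4,7,0,0],[0,0,-0.03,0.7,11,0,0],[0,0,-0.047,1,15,0,0],[0,0,-0.047,1.3,19,0,0],[0,0,-0.047,1.6,23,0,0],[0,0,-0.047,2,27,0,0],[0,0,-0.047,2.3,31,0.5,0],[0,0,-0.047,2.5,34.5,1,0],[0,0,-0.047,2.7,36.7,1.5,0]]' >/dev/null; python3 -m inch '[[0,0,0,0,0,0,0],[0,0,0,0,0,0,0],[0,0,0,0,0,0,0],[0,0,0,0,0,0,0]]'; python3 - <<'E'
from h import *
p=sensors.get_obs();im=cams.get_image("wrist");np.savez("w4.npz",pos=p["position"],q=p["tcp_rot"],**im)
W=wworld(im,p["position"],p["tcp_rot"]);z=W[...,2]
h,s,v=cv2.split(cv2.cvtColor(im["frame"],cv2.COLOR_RGB2HSV))
top=(z>46)&(z<58)&(W[...,0]>470)&(W[...,0]<540)&(abs(W[...,1]+19)<35)
for t,m in(("blue",top&(s>110)&(h>100)&(h<130)),("white",top&(s<70)&(v>60))):
    k,l,st,ce=cv2.connectedComponentsWithStats(m.astype(np.uint8))
    for i in range(1,k):
        if st[i,4]>40:
            q=W[l==i];r=cv2.minAreaRect(q[:,:2].astype(np.float32));print(t,ce[i],st[i,4],np.median(q,0).round(1),r)
cv2.imwrite("pics/w4.png",im["frame"][...,::-1])
go(503,-19.4,100,3.2)
E
```

```text
t: 8.32
position: [502.7, -17.8, 149.2]
tcp_rot: [1.0, 0.029, -0.001, -0.0]
wrist_force: [1.5, -0.4, -0.4]
opening: 0.114
grip_force: 58.8
blue [342.6302439  246.13463415] 1025 [504.6 -33.   52.4] ((502.98089599609375, -33.26278305053711), (40.22602462768555, 12.087254524230957), 3.0499653816223145)
white [301.79537954 244.14521452] 909 [505.1  -5.3  52.5] ((501.5635986328125, -5.792534828186035), (40.04286193847656, 11.645795822143555), 2.1749372482299805)
pos [503.1 -17.8 149.7] yaw 3.3 F [-0.4  0.4 -1.3] op 0.116 t 8.37 -> turn [-0.0007  0.0015  0.0017] shift cm [-0.01  0.16  4.97]
```

View pics/w4.png

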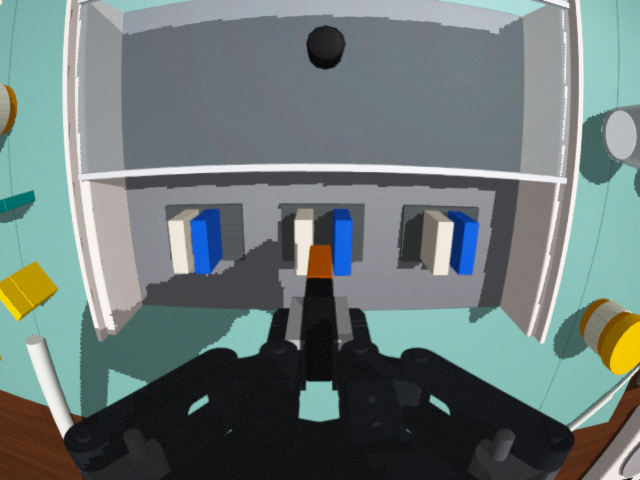

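The block hangs upright in the fingers, with its amber end at (319,262). The gap lies between the tile (302,244) and cheek (343,246), so I need about 1.6 mm towards the cheek. I'll check the block in the hand, then descend.

```bash
python3 - <<'E'
from h import *
d=dict(np.load("w4.npz"));W=wworld(d,d["pos"],d["q"])
h,s,v=cv2.split(cv2.cvtColor(d["frame"],cv2.COLOR_RGB2HSV))
m=(h<14)&(s>150)&(v>60)&(abs(W[...,1]+18)<25)&(W[...,0]<560)&(W[...,0]>460)
p=W[m];q=(p-d["pos"])@R.from_quat(d["q"]).as_matrix()
print(len(p),np.percentile(p,[2,50,98],0).round(1));print(np.percentile(q,[2,50,98],0).round(1))
for lo in range(-5,45,8):
    a=q[(q[:,2]>lo)&(q[:,2]<lo+8)]
    if len(a)>10: print(lo,np.median(a,0).round(1),np.percentile(a[:,1],[4,96]).round(1))
E
```

```text
415 [[481.1 -27.8  13.9]
 [521.2 -16.1 130.2]
 [521.8 -11.2 150.2]]
[[-21.8  -5.5  -1.1]
 [ 18.6  -0.7  19. ]
 [ 19.2   8.8 135.4]]
-5 [18.6  0.1  1.4] [-5.3  4.3]
3 [18.6 -0.9  7.3] [-5.5  4.5]
11 [18.5 -1.6 15. ] [-5.2  3.9]
19 [18.6 -0.7 22.5] [-5.4  4.1]
27 [18.5 -1.2 31.1] [-5.2  4.3]
35 [18.6 -0.2 37.7] [-4.8  4.4]
43 [18.4 -1.  44.7] [-4.5  2.8]
```

```bash
python3 -m inch '[[0,0,0,0.08,0.22,1.5,0],[0,0,0,0.08,0.22,3,0],[0,0,0,0.08,0.22,3.9,0],[0,0,0,0.08,0.22,3.9,0],[0,0,0,0.08,0.22,3.9,0],[0,0,0,0.08,0.22,3.9,0]]'; python3 - <<'E'
from h import *
p=sensors.get_obs();im=cams.get_image("wrist");cv2.imwrite("pics/w5.png",cv2.resize(im["frame"][150:350,180:460],None,fx=2.5,fy=2.5,interpolation=cv2.INTER_CUBIC)[...,::-1])
W=wworld(im,p["position"],p["tcp_rot"]);z=W[...,2];M=R.from_quat(p["tcp_rot"]).as_matrix()
h,s,v=cv2.split(cv2.cvtColor(im["frame"],cv2.COLOR_RGB2HSV))
top=(z>46)&(z<58)&(W[...,0]>470)&(W[...,0]<540)&(abs(W[...,1]+19)<35)
am=(h<14)&(s>150)&(v>60)&(abs(W[...,1]+18)<25)&(W[...,0]<560)&(W[...,0]>500)
for t,m in(("blue",top&(s>110)&(h>100)&(h<130)),("white",top&(s<70)&(v>60)),("amber",am)):
    q=(W[m]-p["position"])@M;print(t,m.sum(),"tool",np.median(q,0).round(1),np.percentile(q,[3,97],0).round(1).tolist())
go(503.7,-19.9,62,3.1)
E
```

```text
t: 8.87
position: [505.2, -20.9, 112.1]
tcp_rot: [1.0, 0.028, 0.001, 0.0]
wrist_force: [-0.0, 0.5, -0.6]
opening: 0.111
grip_force: 58.9
blue 1170 tool [ 1.7 12.5 59.7] [[-18.0, 6.8, 58.4], [16.9, 17.8, 62.6]]
white 1262 tool [  0.9 -14.8  59.5] [[-18.5, -20.4, 58.3], [17.0, -9.0, 61.9]]
amber 334 tool [18.6 -0.3 18.1] [[17.7, -5.8, -1.0], [19.0, 4.6, 43.6]]
pos [505.4 -21.  112.3] yaw 3.23 F [ 0.3  0.4 -0.1] op 0.116 t 8.92 -> turn [ 0.0005 -0.0018  0.0023] shift cm [-0.17 -0.13  5.03]
```

View pics/w5.png

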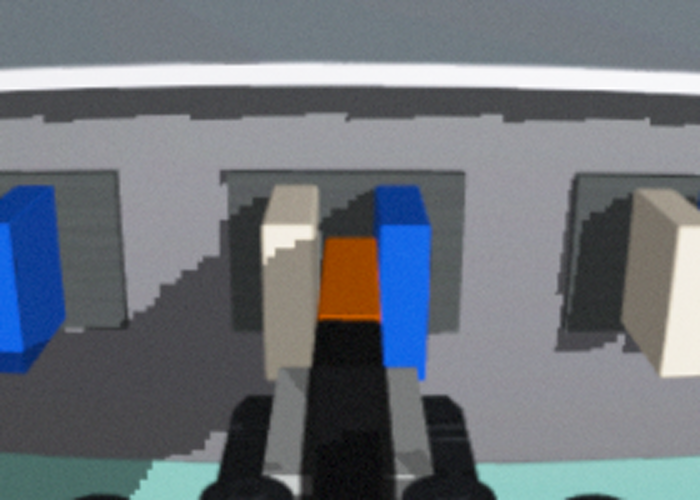

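Block (350,280) sits over the gap between tile (290,280) and cheek (403,280). It needs 0.6 mm towards the tile, then lowering.

```bash
python3 -m inch '[[0,0,0,0.05,-0.06,0.5,0],[0,0,0,0.05,-0.06,1,0],[0,0,0,0.05,-0.06,1.5,0],[0,0,0,0.05,-0.06,2,0],[0,0,0,0.05,-0.06,2.5,0],[0,0,0,0.05,-0.06,3,0],[0,0,0,0.05,-0.06,3.5,0],[0,0,0,0.05,-0.06,4,0],[0,0,0,0.05,-0.06,4.4,0],[0,0,0,0.05,-0.06,4.4,0]]'; python3 -c "
from h import *
go(503.7,-19.9,60,3.1)"
```

```text
t: 9.75
position: [504.2, -20.4, 66.2]
tcp_rot: [1.0, 0.028, -0.001, -0.0]
wrist_force: [-0.2, 0.1, -1.2]
opening: 0.113
grip_force: 58.9
pos [504.2 -20.4  66.2] yaw 3.19 F [-0.2  0.1 -1.2] op 0.113 t 9.75 -> turn [-0.0006  0.002   0.0016] shift cm [-0.05 -0.06  0.62]
```

No contact force, so it is inside the gap. Lowering the last few mm slowly.

```bash
python3 -m inch '[[0,0,0,0,0,0.2,0],[0,0,0,0,0,0.4,0],[0,0,0,0,0,0.5,0],[0,0,0,0,0,0.5,0],[0,0,0,0,0,0.5,0]]';  python3 -m inch '[[0,0,0,0,0,0.1,0],[0,0,0,0,0,0.15,0],[0,0,0,0,0,0.15,0],[0,0,0,0,0,0.15,0]]'
```

```text
t: 10.17
position: [505.2, -20.6, 62.5]
tcp_rot: [1.0, 0.028, 0.0, 0.0]
wrist_force: [-0.5, 0.5, -1.3]
opening: 0.112
grip_force: 58.9
t: 10.5
position: [505.1, -20.6, 60.9]
tcp_rot: [1.0, 0.028, 0.0, 0.0]
wrist_force: [1.1, 0.0, -0.5]
opening: 0.11
grip_force: 58.9
```

```bash
python3 -m inch '[[0,0,0,0,0,0.1,0],[0,0,0,0,0,0.1,0],[0,0,0,0,0,0.1,0]]';  python3 -m inch '[[0,0,0,0,0,0.1,0],[0,0,0,0,0,0.1,0],[0,0,0,0,0,0.1,0]]'
```

```text
t: 10.75
position: [505.3, -20.7, 60.2]
tcp_rot: [1.0, 0.028, 0.0, 0.0]
wrist_force: [-0.1, 0.1, 1.0]
opening: 0.112
grip_force: 59.2
t: 11.0
position: [505.4, -20.7, 60.2]
tcp_rot: [1.0, 0.028, 0.0, 0.0]
wrist_force: [-3.5, 0.2, 8.5]
opening: 0.11
grip_force: 60.2
```

```bash
python3 -m inch '[[0,0,0,0,0,-0.15,0],[0,0,0,0,0,-0.15,0],[0,0,0,0,0,-0.15,0.15],[0,0,0,0,0,-0.15,0.25],[0,0,0,0,0,-0.15,0.4],[0,0,0,0,0,-0.15,0.6],[0,0,0,0,0,-0.15,0.7],[0,0,0,0,0,-0.15,0.7],[0,0,0,0,0,-0.15,0.7],[0,0,0,0,0,-0.15,0.7]]'; python3 - <<'E'
from h import *
p=sensors.get_obs();im=cams.get_image("wrist");s=cams.get_image("scene")
H=np.zeros((400,800,3),np.uint8);H[:375,:500]=cv2.resize(im["frame"][130:400,140:500],(500,375));H[:375,500:800]=cv2.resize(s["frame"][205:280,280:340],(300,375));cv2.imwrite("pics/w6.png",H[:375,:,::-1])
W=wworld(im,p["position"],p["tcp_rot"]);z=W[...,2];M=R.from_quat(p["tcp_rot"]).as_matrix()
h,sa,v=cv2.split(cv2.cvtColor(im["frame"],cv2.COLOR_RGB2HSV))
box=(W[...,0]>470)&(W[...,0]<540)&(abs(W[...,1]+19)<40)
for t,m in(("blue",box&(z>46)&(z<58)&(sa>110)&(h>100)&(h<130)),("white",box&(z>46)&(z<58)&(sa<70)&(v>60)),("blocktop",box&(z>66)&(z<90)&(v<45))):
    q=(W[m]-p["position"])@M;print(t,m.sum(),"tool",np.median(q,0).round(1),np.percentile(q,[3,97],0).round(1).tolist(),"world z",np.median(z[m]).round(1), cv2.minAreaRect(W[m][:,:2].astype(np.float32)))
go(503,-19.5,25,3.1)
E
```

```text
t: 11.83
position: [505.1, -20.6, 60.4]
tcp_rot: [1.0, 0.028, -0.0, -0.0]
wrist_force: [0.3, -0.4, -0.8]
opening: 0.699
grip_force: 0.0
blue 2108 tool [ 0.6 12.3  8. ] [[-20.9, 6.7, 6.9], [17.2, 17.9, 12.4]] world z 52.3 ((503.30853271484375, -33.14657974243164), (40.71213912963867, 12.35952091217041), 2.3841512203216553)
white 2136 tool [ -0.4 -14.2   7.9] [[-21.1, -20.0, 6.8], [17.2, -8.7, 12.6]] world z 52.4 ((502.3782653808594, -19.045534133911133), (41.482269287109375, 39.44462203979492), 4.9002532958984375)
blocktop 4118 tool [  4.2  -1.1 -19. ] [[-17.3, -31.3, -28.3], [18.9, 29.4, -8.4]] world z 79.4 ((505.1036682128906, -21.452674865722656), (40.37561798095703, 77.65188598632812), 18.29483985900879)
pos [505.1 -20.6  60.4] yaw 3.2 F [-0.3 -0.4 -0.4] op 0.697 t 11.93 -> turn [0.     0.     0.0017] shift cm [-0.2  -0.12  3.54]
```

View pics/w6.png

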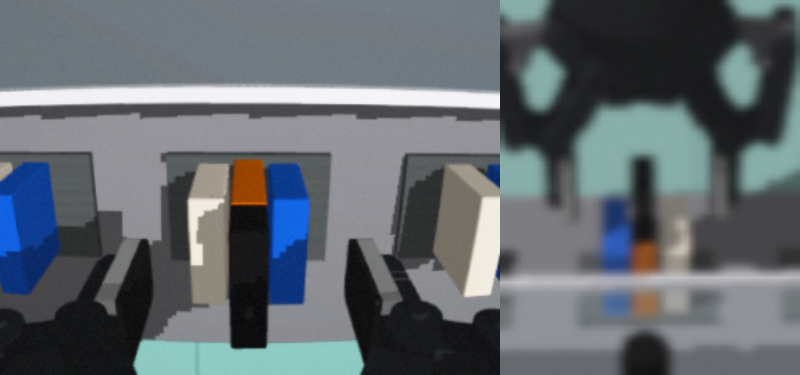

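Block stands in the gap at (248,270) of the crop, top at z 79.4 mm as it must be, with the fingers clear on both sides. Now down outside tile and cheek, then pinch.

```bash
python3 -m inch '[[0,0,0,-0.2,0.1,0,0.7],[0,0,0,-0.2,0.1,1,0.7],[0,0,0,-0.2,0.1,2,0.7],[0,0,0,-0.2,0.1,3,0.7],[0,0,0,-0.2,0.1,3.9,0.7],[0,0,0,-0.2,0.1,3.9,0.7],[0,0,0,-0.2,0.1,3.9,0.7]]'; python3 -m inch '[[0,0,0,0,0,0,0.6],[0,0,0,0,0,0,0.52],[0,0,0,0,0,0,0.48],[0,0,0,0,0,0,0.44],[0,0,0,0,0,0,0.4],[0,0,0,0,0,0,0.35],[0,0,0,0,0,0,0.3],[0,0,0,0,0,0,0.3],[0,0,0,0,0,0,0.3],[0,0,0,0,0,0,0.3]]'; python3 -c "
from h import *
go(503,-19.5,25,3.1)"
```

```text
t: 12.52
position: [502.0, -21.4, 20.0]
tcp_rot: [1.0, 0.028, -0.001, -0.0]
wrist_force: [-0.2, -0.1, -0.6]
opening: 0.7
grip_force: 0.0
t: 13.35
position: [503.7, -22.6, 22.5]
tcp_rot: [1.0, 0.028, 0.001, 0.001]
wrist_force: [-2.0, -2.5, 6.1]
opening: 0.4
grip_force: 61.0
pos [503.7 -22.6  22.5] yaw 3.17 F [-2.  -2.5  6.1] op 0.4 t 13.35 -> turn [ 0.0013 -0.0011  0.0013] shift cm [-0.06 -0.31 -0.26]
```

```bash
python3 -m inch '[[0,0,0,0,0,0,0],[0,0,0,0,0,0,0],[0,0,0,0,0,0,0],[0,0,0,0,0,0,0],[0,0,0,0,0,0,0],[0,0,0,0,0,0,0]]'; python3 - <<'E'
from h import *
p=sensors.get_obs();im=cams.get_image("wrist");s=cams.get_image("scene")
H=np.zeros((400,800,3),np.uint8);H[:375,:500]=cv2.resize(im["frame"][130:400,140:500],(500,375));H[:375,500:800]=cv2.resize(s["frame"][205:280,280:340],(300,375));cv2.imwrite("pics/w7.png",H[:375,:,::-1])
W=wworld(im,p["position"],p["tcp_rot"]);z=W[...,2]
h,sa,v=cv2.split(cv2.cvtColor(im["frame"],cv2.COLOR_RGB2HSV))
box=(W[...,0]>470)&(W[...,0]<540)&(abs(W[...,1]+21)<25)
for t,m in(("blue",box&(z>46)&(z<58)&(sa>110)&(h>100)&(h<130)),("white",box&(z>46)&(z<58)&(sa<70)&(v>90)),("blocktop",box&(z>74)&(z<84)&(v<60)&(abs(W[...,1]+24)<9))):
    print(t,m.sum(),np.median(W[m],0).round(1), cv2.minAreaRect(W[m][:,:2].astype(np.float32)))
W=world(s);x,y,z=W[...,0],W[...,1],W[...,2]
m=(z>62)&(z<80)&(abs(y-60)<25)&(x>530)&(x<760);print("guard",np.nanpercentile(x[m],[0.5,3,97,99.5]).round(1))
E
```

```text
t: 13.85
position: [503.7, -22.5, 22.4]
tcp_rot: [1.0, 0.028, 0.001, 0.001]
wrist_force: [-1.6, -3.2, 5.8]
opening: 0.397
grip_force: 61.0
blue 2739 [508.5 -33.6  52.4] ((503.4620666503906, -34.594139099121094), (40.71233367919922, 12.311354637145996), 5.630342483520508)
white 3216 [510.3  -9.7  52.5] ((501.2711181640625, -18.994892120361328), (47.16436767578125, 41.917869567871094), 82.72430419921875)
blocktop 2915 [513.8 -21.3  79.4] ((510.5342102050781, -21.3900089263916), (28.788236618041992, 10.808914184570312), 3.073556661605835)
guard [552.9 556.3 682.8 684.2]
```

View pics/w7.png

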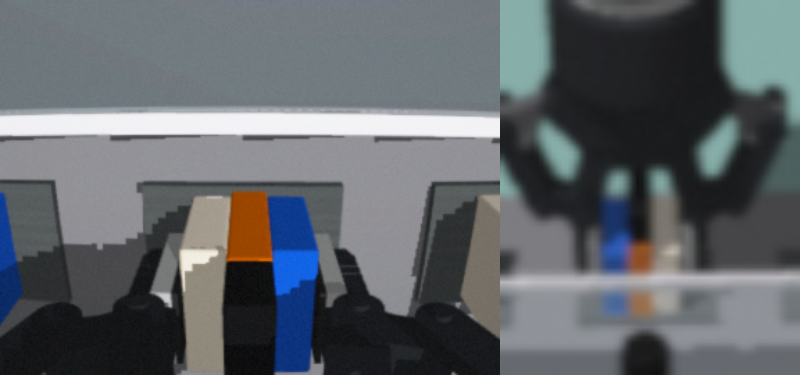

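The tile (205,290) is flush on the block (248,290) against the cheek (295,290). It has closed about 4 mm, the block is square (3.07° against the comparator's 3.1°) and the guard is still back. Handing in.

```bash
python3 -c "
from rig import ctrl
print(ctrl.sign_off())"
```

```text
the job is handed in; nothing more can be done
None
```

I handed the job in at about 14 s, and the sign-off returned no verdict: the guard is fully back, the amber block stands upright and square in the wide (middle) gap, and the gripper is still pressing the tile flush against it (about 61 N, closed about 4 mm).

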